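# Scrub out the two-necked vase

### The arm

A 6-joint arm with a two-finger parallel gripper is mounted at the origin on the work surface. World frame = base frame: x ahead of the robot, y to its left, z up, the work surface at z = 0. Lengths are in m, angles in rad, forces in N, time in s.
With the tool pointing down it reaches from about 0.375 to 0.975 m from the base axis. Payload 3.8 kg.
Tool frame: the origin (TCP) lies on the centre line of the jaws, within the pads' length; the fingertips stand 14 mm ahead of it and the grasp point (between the pads) lies 5 mm behind it; z points along the fingers, y is the line along which they close (so a half turn about z gives the same grasp; the last joint's range is limited). The gripper opens to 88 mm and grips with 3 to 60 N. Pads are 18 mm wide; open, the fingers measure 123 mm over their backs; the gripper's body (75 mm by 187 mm) begins 45 mm behind the grasp point.
Start: joints at [1.071, 0.264, 1.604, -0, 1.274, -0.037], TCP at [0.301, 0.604, 0.253] pointing down, gripper open.
Joint ranges: [-2.63, 2.63], [-0.94, 2.18], [0.31, 2.57], [-1.31, 4.45], [0, 2.66], [-2.55, 2.55]. Speed limits (rad/s): [2.57, 2.57, 3.14, 3.14, 3.14, 3.14].

### API

Orientations are given as a unit quaternion [w, x, y, z].
In Python, from workcell import get_obs, capture, arm gives the robot as it stands.
- The arm moves only by the tool play_rows, never from a script. Its argument "deltas" is a list of rows, each an object of numbers: "dx", "dy", "dz": the shift along the world's x, y, z in mm; "twist": the turn about the world's z in rad. In form: [{"dx": .., "dy": .., "dz": .., "twist": ..}, ...]. A call has 1 to 5 rows; each row shifts and turns the commanded pose from where the row before left it; what a row does not reach is not made up. A row lasts 1/10 s, in which the tool goes at most 50 mm and 8.59 degrees, less where a joint would pass 70% of its speed; a pose out of reach is approached as far as the arm can. A call with a gripper value outside its range is refused whole. "claw" is the finger opening in mm, from 0 to 88.1, set as the call begins (left out, the last holds). The fingers move at their own pace and stop on an object; "squeeze" is the grip in N (left out, the last holds). Time passes only in rows, so rows that do not move let the fingers close. It gives the time, the measured TCP pose, the force, the opening and the grip force at its end, in the units of the state.
- get_obs(): the state, without advancing time (a new reading comes with each control period).
- capture(name): name is "scene" or "top" or "wrist"; returns a dict with "pixels" (400x640x3 uint8, red, green, blue), "z_map" (400x640 float32, m along the optical axis (not along the pixel's ray), 0 where there is no reading), "camera_matrix" (3x3 intrinsics, pixels), "world_from_camera" (4x4, takes a point from camera to world coordinates); the wrist camera has in their place "tool_from_camera" (4x4, takes a point from camera to tool coordinates, whose origin is the TCP and whose axes are the flange's). Camera axes: x right, y down, z forward; pixel columns grow to the right and rows downward; lengths in m; the calibration is good to about 2 mm. A picture is of the moment at which its call begins: read the wrist's pose just before it.
- arm.job_done(): hands the job in; it is judged then, once.
The state is a dict: "time": time; "joints": joint angles; "dq": joint speeds; "tau": joint torques, N m; "ee_pos": TCP position; "tool_rot": TCP orientation; "force": force on the tool from outside, world axes, zero at the start; "ft_torque": the same for the moment, N m; "gripper_width": finger opening in m; "grasp_force": force on a finger pad.
Only numpy, scipy, OpenCV 4.12 (cv2) and the standard library are available. Lean on these libraries where they do the work, as an engineer would, in place of code of your own. Each camera call takes 0.05 s, during which the arm holds its last target. There are 200 camera calls.

### The job

Take the long brush from its rack and scrub out the white two-necked vase, the taller neck first and then the shorter one. Give each neck two full strokes along its axis: down until the bristles press gently on the bottom, then up until the tip is almost at the mouth. Then hang the brush back in the rack, upright with its collar flat on the fork behind the front lip, without pushing hard, tipping or shoving the vase, or disturbing the other things.

Things in the scene. Friction and masses are not known exactly. Their poses are not given: they have to be found in the camera images.
- brush: Long bottle brush, 195 mm, 72 g, upright in the rack; origin at the bristle tip, z towards the handle. Black bristle head 23 mm wide, 64 mm long, its end springy (gives 9 mm, 1.6 to 5 N, then hard). Steel stem 8 mm. Wooden collar disc 34 mm wide, 6 mm thick, underside at z = 125 mm. Wooden handle 20 mm (x) by 16 mm (y), z = 131 to 195 mm, gripped from above.
- brush_tip (a point): The brush's bristle tip (end of the head).
- brush_collar (a point): Centre of the underside of the brush's collar, 125 mm above the tip.
- rack: Wooden brush rack fixed to the table; origin under its base (110 x 100 x 8 mm), fork at the top, open to the rack's -x side, back post at +x. Nothing stands above the fork but the brush.
- notch (a point): Where the stem's axis and the collar's underside belong, on the fork's upper face, 145 mm above the table. Notch 18 mm wide (stem 8), along the rack's x, closed 9 mm behind this point, open in front, where the tines end 28 mm away. A lip 4 mm high on the tines' ends (inner face 23 mm in front of this point): lift the brush over it. Fork 10 mm thick, 70 mm wide.
- vase: White glazed vase like a V, loose on the table, 0.85 kg; origin under the centre of its foot (64 x 110 mm), two straight necks that lean out 25 degrees, the taller to its +y, the shorter to its -y.
- tall_mouth (a point): Centre of the taller neck's mouth, in the rim's plane; its z axis points out along the neck's axis (leans 25 degrees to the vase's +y side; 85 mm from its centre, 144 mm above the table). The neck is a straight round tube, 50 mm outer and 40 mm inner diameter. Its flat bottom lies 75 to 100 mm below the rim along the axis, different in every piece: it has to be felt.
- short_mouth (a point): Centre of the shorter neck's mouth, in the rim's plane; its z axis points out along the neck's axis (leans 25 degrees to the vase's -y side; 74 mm from its centre, 121 mm above the table). The neck is a straight round tube, 50 mm outer and 40 mm inner diameter. Its flat bottom lies 55 to 75 mm below the rim along the axis, different in every piece: it has to be felt.
- paint_jar: Bystander: small closed paint jar, 48 mm diameter, 50 mm high, between rack and vase; origin under its centre.
- paper_cup: Bystander: open paper cup, 72 mm wide, 85 mm high; origin under its centre.
- straight_vase: Bystander: plain round white vase with one upright neck, 86 mm wide, 150 mm high; origin under its centre.
- candle_holder: Bystander: wooden block 50 x 140 mm with three candles, 160 mm high; origin under its centre.
- primer_can: Bystander: closed can, 66 mm diameter, 90 mm high; origin under its centre.
- plate: Bystander: white plate, 170 mm wide, 16 mm high; origin under its centre.
Mind the look-alikes: they are no part of the job. Leave any blue, green or orange look-alike of the rack alone.

How it is judged:
On the way, in this order (a step that is already met when the one before it is completed fails the run):
1. first stroke: the bristle tip presses on the bottom inside the tall neck (over 0.8 N for 0.1 s) (contact force between brush and tall_bottom_c0 above 0.8 N), for 0.1 s.
2. first stroke: the tip is drawn back up to less than 35 mm below the tall neck's mouth (z of brush_tip in the frame of tall_mouth above -0.035 m).
3. second stroke: the bristle tip presses on the bottom inside the tall neck (over 0.8 N for 0.1 s) (contact force between brush and tall_bottom_c0 above 0.8 N), for 0.1 s.
4. second stroke: the tip is drawn back up to less than 35 mm below the tall neck's mouth (z of brush_tip in the frame of tall_mouth above -0.035 m).
5. first stroke: the bristle tip presses on the bottom inside the short neck (over 0.8 N for 0.1 s) (contact force between brush and short_bottom_c0 above 0.8 N), for 0.1 s.
6. first stroke: the tip is drawn back up to less than 35 mm below the short neck's mouth (z of brush_tip in the frame of short_mouth above -0.035 m).
7. second stroke: the bristle tip presses on the bottom inside the short neck (over 0.8 N for 0.1 s) (contact force between brush and short_bottom_c0 above 0.8 N), for 0.1 s.
8. second stroke: the tip is drawn back up to less than 35 mm below the short neck's mouth (z of brush_tip in the frame of short_mouth above -0.035 m).
At the end, for the whole second after the job is handed in: The brush hangs at rest in the rack: collar centre within 10 mm of the notch point horizontally and 3 mm in height, brush upright within 0.08 rad; the vase stands upright (within 0.06 rad), at rest, less than 50 mm from where it stood (horizontal distance between brush_collar and notch below 0.01 m and z of brush_collar in the frame of notch between -0.003 and 0.003 m and angle between brush's own z axis and vertical below 0.08 rad and linear speed of each of brush, vase below 0.02 m/s and angle between vase's own z axis and vertical below 0.06 rad and distance of vase from where it was at the start of the episode below 0.05 m); the robot touches nothing.
It fails at once if the brush pushes on the vase with more than 20 N (contact force between brush and vase above 20 N).
It fails at once if the vase is tipped by more than 0.25 rad or shoved more than 50 mm (angle between vase's own z axis and vertical above 0.25 rad or distance of vase from where it was at the start of the episode above 0.05 m).
It fails at once if a bystander is moved more than 30 mm (distance of any of paint_jar, paper_cup, straight_vase, candle_holder, primer_can, plate from where it was at the start of the episode above 0.03 m).
It also fails if it takes over 64 s, if anything falls off the work surface, if the arm or the gripper's body presses on something with over 40 N, if the wrist force passes 120 N, or if a joint passes its speed limit or range.

## Working session

There is one attempt and no reset: what is moved stays moved. The work goes in short steps, Python scripts to look and compute and a tool call to move; the robot and the scene stay as the last step left them, time stands still between calls to the robot, and variables do not carry over. Pictures are saved under pics/ and viewed, at most 10 in all, crops included, and the job is handed in when it is done.

Besides the shell and the picture viewer there is one more tool, called after "Request:" as name(argument=value, ...) on one line, values as JSON. play_rows: Moves the arm, as the interface text tells. Its arguments: {"type":"object","properties":{"deltas":{"type":"array"},"claw":{"type":"number"},"squeeze":{"type":"number"}},"required":["deltas"]}

```bash
mkdir -p pics; cat > h.py <<'E'
import numpy as np, cv2
from workcell import get_obs, capture, arm
def save(n):
    o=get_obs(); c=capture(n); np.savez(f'{n}.npz',**{k:np.array(v) for k,v in c.items()},ee=o['ee_pos'],rot=o['tool_rot']); return c
def load(n): return dict(np.load(f'{n}.npz'))
def cloud(c):
    K=c['camera_matrix'];z=c['z_map'];v,u=np.indices(z.shape)
    P=np.stack([(u-K[0,2])/K[0,0]*z,(v-K[1,2])/K[1,1]*z,z],-1)
    T=c['world_from_camera']; W=P@T[:3,:3].T+T[:3,3]; W[z==0]=np.nan
    return W
E
python3 - <<'E'
from h import *
for n in ['scene','top']:
    c=save(n); cv2.imwrite(f'pics/{n}.png',cv2.cvtColor(c['pixels'],cv2.COLOR_RGB2BGR)); print(n,c['world_from_camera'].round(3).tolist())
o=get_obs(); print(o['time'],o['force'],o['tool_rot'])
E
```

```text
scene [[0.434, 0.601, -0.671, 1.399], [0.901, -0.288, 0.324, -0.331], [0.001, -0.745, -0.667, 1.019], [0.0, 0.0, 0.0, 1.0]]
top [[-0.027, -0.986, 0.165, 0.33], [-0.999, 0.03, 0.012, 0.116], [-0.017, -0.165, -0.986, 1.142], [0.0, 0.0, 0.0, 1.0]]
0.1 [ 0.47654951  0.25664844 -0.44896948] [-2.59306876e-04  2.29341376e-01  9.73345548e-01 -9.54111615e-04]
```

View pics/top.png

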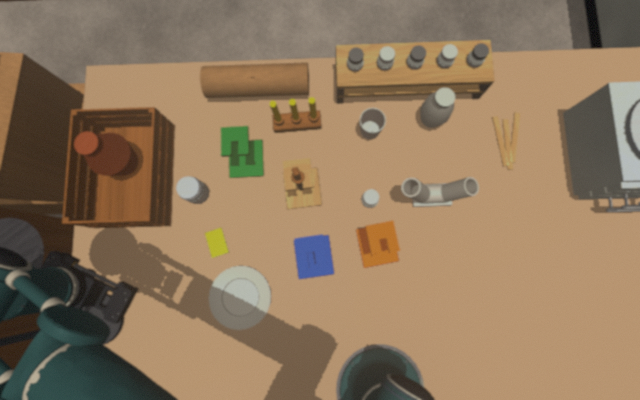

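View pics/scene.png

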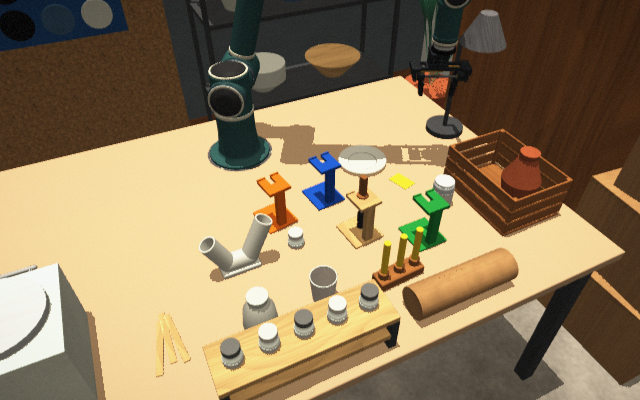

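```bash
python3 - <<'E'
from h import *
for n,w in [('top',None),('scene',None)]:
    c=load(n); W=cloud(c); z=W[...,2]
    reg={'top':{'vase':(395,485,165,210),'rack':(280,325,155,212)},'scene':{'vase':(195,275,208,280),'rack':(332,388,150,248)}}[n]
    for k,(a,b,e,f) in reg.items():
        Q=W[e:f,a:b].reshape(-1,3); Q=Q[np.isfinite(Q[:,2])&(Q[:,2]>0.006)]
        print(n,k,len(Q),Q[:,2].max())
        np.save(f'{n}_{k}.npy',Q)
        for lo,hi in [(0.006,.02),(.02,.05),(.08,.1),(.1,.115),(.115,.13),(.13,.142),(.142,.15),(.15,.16),(.18,.2),(.2,.24),(.24,.3)]:
            S=Q[(Q[:,2]>lo)&(Q[:,2]<hi)]
            if len(S)>3: print(lo,hi,len(S),S.mean(0).round(3),S.min(0).round(3),S.max(0).round(3))
def crop(n,a,b,e,f,s):
    p=load(n)['pixels'][e:f,a:b]; return cv2.cvtColor(cv2.resize(p,None,fx=s,fy=s,interpolation=cv2.INTER_CUBIC),cv2.COLOR_RGB2BGR)
A=crop('top',280,330,150,215,6);B=crop('top',395,485,165,215,5)
I=np.zeros((390,760,3),np.uint8);I[:390,:300]=A;I[:250,305:755]=B
cv2.imwrite('pics/crop1.png',I)
E
```

```text
top vase 1623 0.15798630404763636
0.006 0.02 176 [ 0.501 -0.173  0.013] [ 0.484 -0.324  0.006] [ 0.599 -0.114  0.02 ]
0.02 0.05 198 [ 0.509 -0.171  0.042] [ 0.489 -0.216  0.021] [ 0.543 -0.123  0.05 ]
0.08 0.1 259 [ 0.515 -0.189  0.091] [ 0.491 -0.255  0.08 ] [ 0.541 -0.083  0.1  ]
0.1 0.115 229 [ 0.517 -0.198  0.108] [ 0.492 -0.265  0.1  ] [ 0.541 -0.077  0.115]
0.115 0.13 196 [ 0.515 -0.192  0.122] [ 0.491 -0.262  0.115] [ 0.541 -0.07   0.13 ]
0.13 0.142 102 [ 0.514 -0.104  0.135] [ 0.491 -0.232  0.13 ] [ 0.539 -0.063  0.142]
0.142 0.15 56 [ 0.515 -0.094  0.146] [ 0.492 -0.112  0.142] [ 0.54  -0.071  0.15 ]
0.15 0.16 30 [ 0.516 -0.103  0.153] [ 0.496 -0.108  0.15 ] [ 0.533 -0.092  0.158]
top rack 1536 0.21917586404978584
0.006 0.02 699 [0.53  0.189 0.009] [0.483 0.137 0.006] [0.633 0.258 0.015]
0.02 0.05 7 [0.541 0.199 0.035] [0.539 0.192 0.028] [0.545 0.207 0.039]
0.08 0.1 15 [0.543 0.197 0.082] [0.539 0.192 0.081] [0.549 0.205 0.085]
0.13 0.142 25 [0.542 0.201 0.14 ] [0.518 0.16  0.135] [0.583 0.233 0.142]
0.142 0.15 605 [0.561 0.196 0.146] [0.517 0.16  0.142] [0.598 0.235 0.15 ]
[... 986 characters left out ...]
1 ] [0.172 0.099 0.006] [0.61  0.453 0.02 ]
0.02 0.05 142 [0.557 0.191 0.035] [0.398 0.173 0.02 ] [0.6   0.214 0.05 ]
0.08 0.1 86 [0.558 0.191 0.089] [0.397 0.174 0.08 ] [0.601 0.212 0.1  ]
0.1 0.115 51 [0.548 0.191 0.107] [0.396 0.173 0.1  ] [0.6   0.212 0.115]
0.115 0.13 52 [0.55  0.191 0.122] [0.396 0.174 0.115] [0.6  0.21 0.13]
0.13 0.142 159 [0.54  0.187 0.139] [0.357 0.158 0.13 ] [0.6   0.231 0.142]
0.142 0.15 404 [0.542 0.192 0.145] [0.349 0.146 0.142] [0.748 0.232 0.15 ]
0.15 0.16 60 [0.629 0.174 0.155] [0.528 0.146 0.15 ] [0.754 0.203 0.16 ]
0.18 0.2 49 [0.555 0.191 0.19 ] [0.541 0.185 0.181] [0.563 0.205 0.2  ]
0.2 0.24 57 [0.553 0.193 0.209] [0.541 0.185 0.2  ] [0.562 0.204 0.216]
```

View pics/crop1.png

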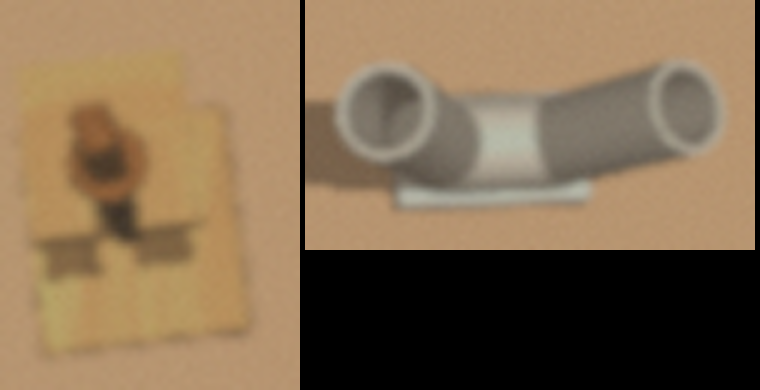

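```bash
python3 - <<'E'
from h import *
from scipy.optimize import least_squares as LS
s,c=np.sin(np.radians(25)),np.cos(np.radians(25))
def res(p,Q):
    x,y,a=p; R=np.array([[np.cos(a),-np.sin(a)],[np.sin(a),np.cos(a)]])
    L=np.c_[(Q[:,:2]-[x,y])@R, Q[:,2]]; out=[]
    for m,d,top in [((0,.085,.144),(0,s,c),.09),((0,-.074,.121),(0,-s,c),.07)]:
        v=L-np.array(m);u=v@np.array(d);r=np.linalg.norm(v-u[:,None]*np.array(d),axis=1)
        e=np.where(abs(r-.025)<abs(r-.02),r-.025,r-.02)
        e=np.where(u>.004,.02,e); e=np.where(u<-top,.02,e); out.append(np.where(abs(e)<.02,e,.02))
    i=np.argmin(np.abs(out),0); return np.array(out)[i,np.arange(len(i))]
for n in ['top','scene']:
    Q=np.load(n+'_vase.npy'); Q=Q[Q[:,2]>.06]
    r=LS(res,[.518,-.172,0],args=(Q,),loss='soft_l1',f_scale=.003,diff_step=1e-4,x_scale=[.01,.01,.1]);x,y,a=r.x
    print(n,r.x.round(4),'med',np.median(abs(r.fun)),'tall',(x-.085*np.sin(a)).round(4),(y+.085*np.cos(a)).round(4),'short',(x+.074*np.sin(a)).round(4),(y-.074*np.cos(a)).round(4))
    Q=np.load(n+'_rack.npy');Q=Q[(Q[:,0]>.5)&(Q[:,0]<.62)&(Q[:,1]>.14)&(Q[:,1]<.25)]
    F=Q[(Q[:,2]>.141)&(Q[:,2]<.149)]
    print(' fork',[np.round(k,4) for k in cv2.minAreaRect((F[:,:2]*1000).astype(np.float32))])
    C=Q[(Q[:,2]>.1495)&(Q[:,2]<.157)];print(' collar',len(C),C.mean(0).round(4))
    H=Q[(Q[:,2]>.208)];print(' top',len(H),H.mean(0).round(4),H.min(0).round(3),H.max(0).round(3),[np.round(k,1) for k in cv2.minAreaRect((H[:,:2]*1000).astype(np.float32))])
E
```

```text
top [ 0.518 -0.172  0.   ] med 0.0016919116192929042 tall 0.518 -0.087 short 0.518 -0.246
 fork [array([558.1204, 196.839 ]), array([77.1407, 70.0524]), np.float64(5.3451)]
 collar 91 [0.5455 0.1947 0.1517]
 top 57 [0.5484 0.1961 0.2147] [0.539 0.187 0.208] [0.559 0.205 0.219] [array([549.5, 196.7]), array([21.4, 15.6]), np.float64(16.7)]
scene [ 0.5181 -0.1719  0.0066] med 0.0012160336635359918 tall 0.5176 -0.0869 short 0.5186 -0.2459
 fork [array([557.8573, 193.5111]), array([83.2142, 73.4568]), np.float64(2.9542)]
 collar 30 [0.554  0.1885 0.152 ]
 top 36 [0.5519 0.1933 0.2127] [0.541 0.185 0.208] [0.562 0.204 0.216] [array([550.9, 194.4]), array([19.2, 18.4]), np.float64(12.2)]
```

Request:
play_rows(deltas=[{"dx":10,"dy":-20,"dz":20,"twist":-0.05},{"dx":25,"dy":-41,"dz":30,"twist":-0.1},{"dx":25,"dy":-41,"dz":30,"twist":-0.1},{"dx":25,"dy":-41,"dz":0,"twist":-0.1},{"dx":25,"dy":-41,"dz":0,"twist":-0.1}], claw=60, squeeze=15)

```text
time: 0.6
ee_pos: [0.4063, 0.4285, 0.3269]
tool_rot: [0.0, 0.442, 0.897, 0.001]
force: [0.2, -0.2, 0.2]
gripper_width: 0.0601
grasp_force: 0.0
```

Request:
play_rows(deltas=[{"dx":25,"dy":-41,"dz":0,"twist":-0.1},{"dx":25,"dy":-41,"dz":0,"twist":-0.1},{"dx":25,"dy":-41,"dz":0,"twist":-0.1},{"dx":25,"dy":-41,"dz":0,"twist":-0.1},{"dx":25,"dy":-41,"dz":0,"twist":0}])

```text
time: 1.1
ee_pos: [0.5309, 0.2227, 0.3253]
tool_rot: [-0.0, 0.611, 0.792, -0.0]
force: [1.0, -0.3, 0.2]
gripper_width: 0.0602
grasp_force: 0.0
```

Request:
play_rows(deltas=[{"dx":14,"dy":-19,"dz":0,"twist":0},{"dx":0,"dy":0,"dz":0,"twist":0},{"dx":0,"dy":0,"dz":0,"twist":0}])

```text
time: 1.4
ee_pos: [0.5443, 0.2053, 0.3251]
tool_rot: [-0.001, 0.611, 0.792, -0.0]
force: [-0.3, 0.1, -0.2]
gripper_width: 0.0596
grasp_force: 0.0
```

```bash
python3 - <<'E'
from h import *
o=get_obs();c=save('wrist');cv2.imwrite('pics/w1.png',cv2.cvtColor(c['pixels'],cv2.COLOR_RGB2BGR))
print(c['tool_from_camera'].round(3).tolist(),o['ee_pos'],o['tool_rot'],o['joints'],o['force'])
E
```

```text
[[0.001, -0.967, -0.257, 0.067], [1.0, 0.0, 0.0, 0.0], [-0.0, -0.257, 0.967, -0.131], [0.0, 0.0, 0.0, 1.0]] [0.54430763 0.20530547 0.32511979] [-6.11138304e-04  6.10856893e-01  7.91740729e-01 -3.17934860e-04] [3.17503093e-01 5.18250003e-02 1.71511523e+00 6.67054631e-04
 1.37586491e+00 6.08623860e-02] [-0.25362129  0.05821229 -0.18634828]
```

View pics/w1.png

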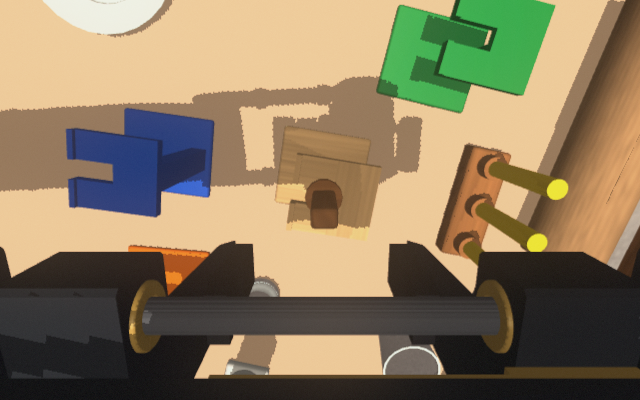

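```bash
cat >> h.py <<'E'
from scipy.spatial.transform import Rotation as Rn
def wcloud(c):
    T=np.eye(4); q=c['rot']; T[:3,:3]=Rn.from_quat([q[1],q[2],q[3],q[0]]).as_matrix(); T[:3,3]=c['ee']
    return cloud({**c,'world_from_camera':T@c['tool_from_camera']})
E
python3 - <<'E'
from h import *
W=wcloud(load('wrist'))[120:245,265:390].reshape(-1,3);W=W[np.isfinite(W[:,2])]
r=lambda Q:[np.round(k,1) for k in cv2.minAreaRect((Q[:,:2]*1000).astype(np.float32))]
for lo,hi in [(.205,.23),(.1495,.158),(.14,.1485)]:
    Q=W[(W[:,2]>lo)&(W[:,2]<hi)]; print(lo,len(Q),Q.mean(0).round(4),r(Q))
T=W[W[:,2]>.213];print(T.mean(0),r(T))
E
```

```text
0.205 625 [0.5482 0.1986 0.2135] [array([548.3, 197.9]), array([19.6, 15.4]), np.float64(14.4)]
0.1495 486 [0.5452 0.2025 0.1508] [array([542.5, 197.2]), array([45.2, 59.8]), np.float64(2.8)]
0.14 4460 [0.5619 0.2014 0.1447] [array([557.3, 197.1]), array([76.2, 70.5]), np.float64(5.5)]
[0.54853921 0.19771943 0.21448051] [array([557.7, 203.5]), array([42.6, 18.1]), np.float64(33.1)]
```

Request:
play_rows(deltas=[{"dx":4,"dy":-7,"dz":-40,"twist":0},{"dx":0,"dy":0,"dz":-45,"twist":0},{"dx":0,"dy":0,"dz":-40,"twist":0},{"dx":0,"dy":0,"dz":-17,"twist":0},{"dx":0,"dy":0,"dz":0,"twist":0}])

```text
time: 1.95
ee_pos: [0.5449, 0.1993, 0.1796]
tool_rot: [-0.002, 0.609, 0.793, -0.003]
force: [-0.5, -0.8, -0.3]
gripper_width: 0.0599
grasp_force: 0.0
```

Request:
play_rows(deltas=[{"dx":0,"dy":0,"dz":0,"twist":0},{"dx":0,"dy":0,"dz":0,"twist":0},{"dx":0,"dy":0,"dz":0,"twist":0},{"dx":0,"dy":0,"dz":0,"twist":0},{"dx":0,"dy":0,"dz":0,"twist":0}], claw=0, squeeze=10)

```text
time: 2.45
ee_pos: [0.549, 0.1987, 0.1847]
tool_rot: [0.0, 0.61, 0.792, 0.001]
force: [-0.9, 0.8, 0.2]
gripper_width: 0.0217
grasp_force: 0.0
```

Request:
play_rows(deltas=[{"dx":0,"dy":0,"dz":0,"twist":0},{"dx":0,"dy":0,"dz":0,"twist":0},{"dx":0,"dy":0,"dz":0,"twist":0}])

```text
time: 2.75
ee_pos: [0.5489, 0.1986, 0.1845]
tool_rot: [0.0, 0.61, 0.792, 0.0]
force: [-0.8, -0.1, 5.3]
gripper_width: 0.0198
grasp_force: 10.0
```

Request:
play_rows(deltas=[{"dx":0,"dy":0,"dz":6,"twist":0},{"dx":0,"dy":0,"dz":8,"twist":0},{"dx":0,"dy":0,"dz":0,"twist":0}])

```text
time: 3.05
ee_pos: [0.5491, 0.1988, 0.1989]
tool_rot: [0.001, 0.61, 0.792, 0.001]
force: [0.7, 0.3, -0.4]
gripper_width: 0.0194
grasp_force: 10.0
```

Request:
play_rows(deltas=[{"dx":-15,"dy":-1,"dz":0,"twist":0},{"dx":-25,"dy":-3,"dz":0,"twist":0},{"dx":-25,"dy":-2,"dz":0,"twist":0},{"dx":-5,"dy":0,"dz":20,"twist":-0.06},{"dx":0,"dy":0,"dz":40,"twist":-0.06}])

```text
time: 3.55
ee_pos: [0.4746, 0.1915, 0.2541]
tool_rot: [-0.002, 0.657, 0.754, -0.004]
force: [-0.2, -0.2, 0.1]
gripper_width: 0.02
grasp_force: 10.0
```

Request:
play_rows(deltas=[{"dx":0,"dy":0,"dz":40,"twist":-0.06},{"dx":0,"dy":-20,"dz":40,"twist":-0.077},{"dx":5,"dy":-40,"dz":20,"twist":0},{"dx":10,"dy":-40,"dz":0,"twist":0},{"dx":10,"dy":-40,"dz":0,"twist":0}])

```text
time: 4.05
ee_pos: [0.504, 0.0514, 0.3593]
tool_rot: [0.001, 0.706, 0.708, 0.001]
force: [0.4, 0.4, -0.9]
gripper_width: 0.0196
grasp_force: 10.0
```

```bash
python3 - <<'E'
from h import *
from scipy.optimize import minimize
s,c=np.sin(np.radians(25)),np.cos(np.radians(25))
def cost(p,Q):
    x,y,a=p[0]/1e3,p[1]/1e3,p[2]/100; R=np.array([[np.cos(a),-np.sin(a)],[np.sin(a),np.cos(a)]])
    L=np.c_[(Q[:,:2]-[x,y])@R, Q[:,2]]; out=[]
    for m,d,t in [((0,.085,.144),(0,s,c),.07),((0,-.074,.121),(0,-s,c),.055)]:
        v=L-np.array(m);u=v@np.array(d);r=np.linalg.norm(v-u[:,None]*np.array(d),axis=1)
        e=np.minimum(abs(r-.025),abs(r-.02)); e=np.where(r<.018,np.maximum(e,.01),e)
        e=np.where((u>.004),np.hypot(e,u),e); out.append(np.minimum(e,.008))
    return np.mean(np.min(out,0)**2)*1e6
for ns in (['top'],['scene'],['top','scene']):
    Q=np.vstack([np.load(n+'_vase.npy') for n in ns]); Q=Q[Q[:,2]>.08]
    r=min((minimize(cost,[518+i,-172+j,k],args=(Q,),method='Nelder-Mead') for i in(-3,3) for j in(-4,4) for k in (-5,5)),key=lambda r:r.fun);x,y,a=r.x[0],r.x[1],r.x[2]/100
    print(ns,r.x.round(2),r.fun.round(2),'tall',(x-85*np.sin(a)).round(1),(y+85*np.cos(a)).round(1),'short',(x+74*np.sin(a)).round(1),(y-74*np.cos(a)).round(1))
o=get_obs();print(o['ee_pos'],o['tool_rot'],o['force'])
E
```

```text
['top'] [ 516.95 -168.85    1.03] 1.42 tall 516.1 -83.9 short 517.7 -242.8
['scene'] [ 518.74 -171.22    1.74] 2.57 tall 517.3 -86.2 short 520.0 -245.2
['top', 'scene'] [ 517.59 -169.8     0.9 ] 2.79 tall 516.8 -84.8 short 518.2 -243.8
[0.50400801 0.05144266 0.35930094] [0.00109505 0.70637222 0.70783876 0.001175  ] [ 0.36893527  0.36581494 -0.91357629]
```

Request:
play_rows(deltas=[{"dx":5,"dy":-40,"dz":0,"twist":0},{"dx":4,"dy":-45,"dz":0,"twist":0},{"dx":4,"dy":-40,"dz":0,"twist":0},{"dx":0,"dy":-16,"dz":0,"twist":0},{"dx":0,"dy":0,"dz":0,"twist":0}])

```text
time: 4.55
ee_pos: [0.5163, -0.0907, 0.3573]
tool_rot: [-0.0, 0.708, 0.706, -0.0]
force: [-0.0, 0.1, -0.9]
gripper_width: 0.0197
grasp_force: 10.0
```

Request:
play_rows(deltas=[{"dx":0,"dy":0,"dz":-10,"twist":0},{"dx":0,"dy":0,"dz":-10,"twist":0},{"dx":0,"dy":0,"dz":0,"twist":0}])

```text
time: 4.85
ee_pos: [0.5153, -0.087, 0.335]
tool_rot: [-0.002, 0.706, 0.708, -0.001]
force: [-0.2, 1.4, 0.1]
gripper_width: 0.0202
grasp_force: 10.0
```

```bash
python3 - <<'E'
from h import *
o=get_obs();print(o['ee_pos'],o['force'])
c=save('scene');d=save('top')
A=c['pixels'][140:290,180:300];B=d['pixels'][130:230,380:500]
I=np.zeros((600,1,3),np.uint8)
A=cv2.resize(A,(400,500),interpolation=cv2.INTER_CUBIC);B=cv2.resize(B,(400,333));B=np.vstack([B,np.zeros((167,400,3),np.uint8)])
cv2.imwrite('pics/c2.png',cv2.cvtColor(np.hstack([A,B]),cv2.COLOR_RGB2BGR))
E
```

```text
[ 0.51530888 -0.08699539  0.33499153] [-0.20074749  1.44534007  0.06224881]
```

View pics/c2.png

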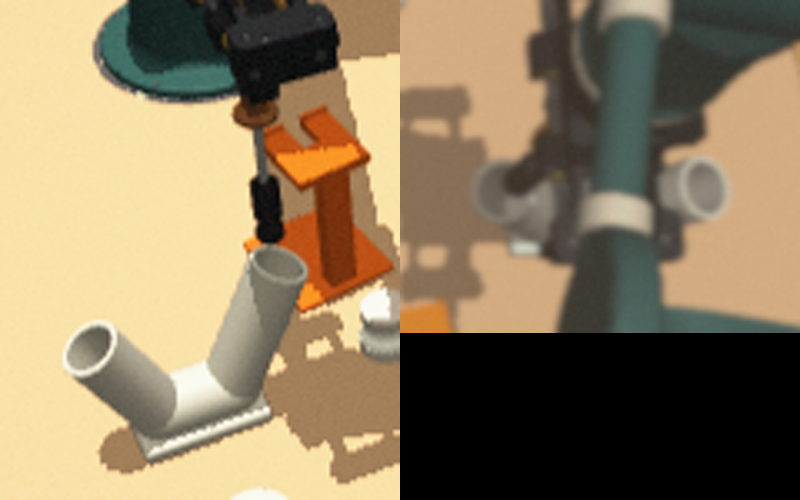

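```bash
cat >> h.py <<'E'
def brush(c,ee):
    W=cloud(c); P=W.reshape(-1,3); px=c['pixels'].reshape(-1,3).astype(int)
    m=(abs(P[:,0]-ee[0])<.045)&(abs(P[:,1]-ee[1])<.12)&(P[:,2]<ee[2]-.045)&(P[:,2]>ee[2]-.19)&(px.sum(1)<270)
    return P[m]
E
python3 - <<'E'
from h import *
c=load('scene');Q=brush(c,c['ee'])
for lo in np.arange(.16,.3,.01):
    S=Q[(Q[:,2]>lo)&(Q[:,2]<lo+.01)]
    if len(S)>2: print(lo.round(2),len(S),np.median(S,0).round(4))
E
```

```text
0.17 15 [ 0.5235 -0.0905  0.1771]
0.18 33 [ 0.5208 -0.0924  0.1856]
0.19 11 [ 0.5227 -0.0902  0.1974]
0.2 29 [ 0.5238 -0.0928  0.2055]
0.21 21 [ 0.5226 -0.0951  0.2153]
0.22 35 [ 0.5232 -0.0922  0.225 ]
0.23 23 [ 0.5185 -0.0906  0.2317]
0.24 8 [ 0.5195 -0.0909  0.243 ]
0.25 12 [ 0.519  -0.091   0.2534]
0.26 7 [ 0.52   -0.0904  0.2651]
0.27 10 [ 0.5187 -0.0919  0.2755]
0.28 4 [ 0.5193 -0.0913  0.2825]
```

Request:
play_rows(deltas=[{"dx":1,"dy":0,"dz":-10,"twist":0},{"dx":0,"dy":0,"dz":-12,"twist":0},{"dx":0,"dy":0,"dz":-12,"twist":0},{"dx":0,"dy":0,"dz":-14,"twist":0},{"dx":0,"dy":0,"dz":0,"twist":0}], squeeze=6)

```text
time: 5.45
ee_pos: [0.5158, -0.0881, 0.2863]
tool_rot: [-0.002, 0.707, 0.707, -0.001]
force: [-0.6, 0.5, -0.4]
gripper_width: 0.02
grasp_force: 6.0
```

Request:
play_rows(deltas=[{"dx":0,"dy":8,"dz":-1,"twist":0},{"dx":0,"dy":8,"dz":-1,"twist":0},{"dx":0,"dy":8,"dz":-2,"twist":0},{"dx":0,"dy":8,"dz":-3,"twist":0},{"dx":0,"dy":0,"dz":0,"twist":0}])

```text
time: 5.95
ee_pos: [0.5175, -0.0551, 0.2826]
tool_rot: [-0.0, 0.706, 0.708, 0.0]
force: [0.3, -1.5, -1.1]
gripper_width: 0.0199
grasp_force: 6.0
```

Request:
play_rows(deltas=[{"dx":0,"dy":8,"dz":-3,"twist":0},{"dx":0,"dy":8,"dz":-4,"twist":0},{"dx":0,"dy":7,"dz":-4,"twist":0},{"dx":0,"dy":6,"dz":-3,"twist":0},{"dx":0,"dy":0,"dz":0,"twist":0}])

```text
time: 6.45
ee_pos: [0.5171, -0.0265, 0.2678]
tool_rot: [-0.001, 0.706, 0.708, -0.0]
force: [0.1, 0.6, -0.9]
gripper_width: 0.0199
grasp_force: 6.0
```

```bash
python3 - <<'E'
from h import *
o=get_obs();print(o['ee_pos'],o['force'],o['ft_torque'])
c=save('scene')
A=c['pixels'][140:290,180:300]
cv2.imwrite('pics/c3.png',cv2.cvtColor(cv2.resize(A,(400,500),interpolation=cv2.INTER_CUBIC),cv2.COLOR_RGB2BGR))
Q=brush(c,c['ee'])
for lo in np.arange(.14,.27,.01):
    S=Q[(Q[:,2]>lo)&(Q[:,2]<lo+.01)]
    if len(S)>2: print(lo.round(2),len(S),np.median(S,0).round(4))
E
```

```text
[ 0.51708519 -0.0264627   0.26780225] [ 0.13272719  0.60081893 -0.90224048] [ 0.02548572  0.05958724 -0.02030748]Traceback (most recent call last):
  File "<stdin>", line 6, in <module>
KeyError: 'ee'
```

View pics/c3.png

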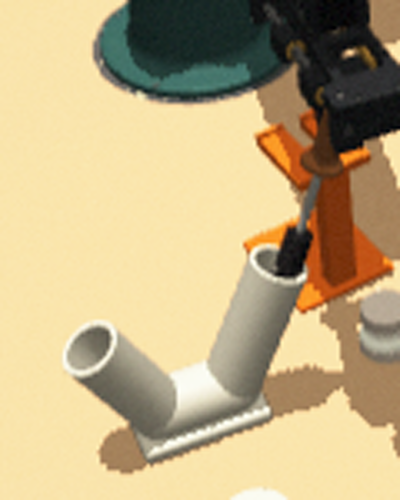

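Request:
play_rows(deltas=[{"dx":0,"dy":-4,"dz":-8,"twist":0},{"dx":0,"dy":-4,"dz":-9,"twist":0},{"dx":0,"dy":-4,"dz":-9,"twist":0},{"dx":0,"dy":-4,"dz":-9,"twist":0},{"dx":0,"dy":0,"dz":0,"twist":0}])

```text
time: 7.0
ee_pos: [0.5162, -0.044, 0.2314]
tool_rot: [-0.001, 0.707, 0.707, -0.001]
force: [-0.6, 0.7, -1.0]
gripper_width: 0.0202
grasp_force: 6.0
```

Request:
play_rows(deltas=[{"dx":0,"dy":-2,"dz":-4,"twist":0},{"dx":0,"dy":0,"dz":0,"twist":0}])

```text
time: 7.2
ee_pos: [0.5174, -0.0457, 0.2293]
tool_rot: [-0.0, 0.707, 0.707, -0.0]
force: [-0.4, -0.3, -0.4]
gripper_width: 0.0201
grasp_force: 6.0
```

Request:
play_rows(deltas=[{"dx":0,"dy":-2,"dz":-4,"twist":0},{"dx":0,"dy":0,"dz":0,"twist":0}])

```text
time: 7.4
ee_pos: [0.5174, -0.0475, 0.2254]
tool_rot: [-0.0, 0.707, 0.707, -0.0]
force: [1.4, 0.0, -1.4]
gripper_width: 0.0199
grasp_force: 6.0
```

Request:
play_rows(deltas=[{"dx":0,"dy":-2,"dz":-4,"twist":0},{"dx":0,"dy":0,"dz":0,"twist":0}])

```text
time: 7.6
ee_pos: [0.5173, -0.0495, 0.2212]
tool_rot: [-0.0, 0.707, 0.707, -0.0]
force: [-0.2, -0.2, -1.4]
gripper_width: 0.0199
grasp_force: 6.0
```

Request:
play_rows(deltas=[{"dx":0,"dy":-2,"dz":-4,"twist":0},{"dx":0,"dy":0,"dz":0,"twist":0}])

```text
time: 7.8
ee_pos: [0.5177, -0.0515, 0.2175]
tool_rot: [0.0, 0.707, 0.707, 0.0]
force: [1.3, -0.3, 0.6]
gripper_width: 0.0202
grasp_force: 6.0
```

Request:
play_rows(deltas=[{"dx":0,"dy":-1,"dz":-2,"twist":0},{"dx":0,"dy":0,"dz":0,"twist":0}])

```text
time: 8.0
ee_pos: [0.5178, -0.0523, 0.2159]
tool_rot: [0.0, 0.707, 0.707, 0.0]
force: [-0.0, 1.2, 1.4]
gripper_width: 0.02
grasp_force: 6.0
```

Request:
play_rows(deltas=[{"dx":0,"dy":0,"dz":0,"twist":0}])

```text
time: 8.1
ee_pos: [0.5178, -0.0523, 0.216]
tool_rot: [0.0, 0.707, 0.707, 0.0]
force: [1.3, 1.5, 1.6]
gripper_width: 0.0196
grasp_force: 6.0
```

Request:
play_rows(deltas=[{"dx":0,"dy":-1,"dz":-2,"twist":0},{"dx":0,"dy":0,"dz":0,"twist":0}])

```text
time: 8.3
ee_pos: [0.5177, -0.0533, 0.2137]
tool_rot: [0.0, 0.707, 0.707, 0.0]
force: [0.5, 1.7, 2.4]
gripper_width: 0.0198
grasp_force: 6.0
```

Request:
play_rows(deltas=[{"dx":0,"dy":0,"dz":0,"twist":0}])

```text
time: 8.4
ee_pos: [0.5177, -0.0533, 0.2139]
tool_rot: [0.0, 0.707, 0.707, 0.0]
force: [0.2, 1.2, 2.8]
gripper_width: 0.02
grasp_force: 6.0
```

Request:
play_rows(deltas=[{"dx":0,"dy":-1,"dz":-2,"twist":0},{"dx":0,"dy":0,"dz":0,"twist":0},{"dx":0,"dy":0,"dz":0,"twist":0}])

```text
time: 8.7
ee_pos: [0.5177, -0.0544, 0.2119]
tool_rot: [0.0, 0.707, 0.707, 0.0]
force: [-0.1, 2.4, 3.6]
gripper_width: 0.0199
grasp_force: 6.0
```

Request:
play_rows(deltas=[{"dx":0,"dy":5,"dz":10,"twist":0},{"dx":0,"dy":6,"dz":13,"twist":0},{"dx":0,"dy":6,"dz":13,"twist":0},{"dx":0,"dy":6,"dz":13,"twist":0},{"dx":0,"dy":4,"dz":9,"twist":0}])

```text
time: 9.2
ee_pos: [0.5179, -0.0268, 0.2716]
tool_rot: [0.001, 0.707, 0.708, 0.001]
force: [0.7, 0.2, -0.6]
gripper_width: 0.0199
grasp_force: 6.0
```

Request:
play_rows(deltas=[{"dx":0,"dy":0,"dz":0,"twist":0},{"dx":0,"dy":0,"dz":0,"twist":0}])

```text
time: 9.4
ee_pos: [0.5175, -0.0273, 0.2699]
tool_rot: [0.0, 0.707, 0.708, 0.0]
force: [0.2, -0.3, -0.4]
gripper_width: 0.0197
grasp_force: 6.0
```

```bash
sed -i "s/c=capture(n); np.savez/c=dict(capture(n)); c['ee']=o['ee_pos']; c['rot']=o['tool_rot']; np.savez/; s/for k,v in c.items()},ee=.*); return/for k,v in c.items()}); return/" h.py; python3 - <<'E'
from h import *
c=save('scene');o=get_obs();print(o['ee_pos'],o['force'])
A=c['pixels'][140:290,180:300]
cv2.imwrite('pics/c4.png',cv2.cvtColor(cv2.resize(A,(400,500),interpolation=cv2.INTER_CUBIC),cv2.COLOR_RGB2BGR))
E
```

```text
[ 0.51722071 -0.02741488  0.26933494] [ 0.55219153  0.5672328  -1.21454582]
```

View pics/c4.png

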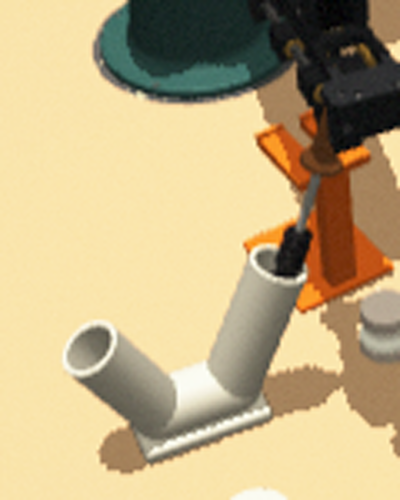

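Request:
play_rows(deltas=[{"dx":0,"dy":2,"dz":4,"twist":0},{"dx":0,"dy":0,"dz":0,"twist":0},{"dx":0,"dy":0,"dz":0,"twist":0}])

```text
time: 9.75
ee_pos: [0.5174, -0.0255, 0.2735]
tool_rot: [-0.0, 0.707, 0.707, -0.0]
force: [-1.2, -0.1, -0.0]
gripper_width: 0.02
grasp_force: 6.0
```

Request:
play_rows(deltas=[{"dx":0,"dy":-5,"dz":-10,"twist":0},{"dx":0,"dy":-6,"dz":-13,"twist":0},{"dx":0,"dy":-6,"dz":-13,"twist":0},{"dx":0,"dy":-6,"dz":-13,"twist":0},{"dx":0,"dy":0,"dz":0,"twist":0}])

```text
time: 10.25
ee_pos: [0.5155, -0.0491, 0.2212]
tool_rot: [-0.002, 0.707, 0.707, -0.002]
force: [0.4, -0.9, -0.7]
gripper_width: 0.0199
grasp_force: 6.0
```

Request:
play_rows(deltas=[{"dx":0,"dy":-2,"dz":-5,"twist":0},{"dx":0,"dy":-2,"dz":-4,"twist":0},{"dx":0,"dy":-2,"dz":-4,"twist":0},{"dx":0,"dy":0,"dz":0,"twist":0},{"dx":0,"dy":0,"dz":0,"twist":0}])

```text
time: 10.75
ee_pos: [0.518, -0.0542, 0.2125]
tool_rot: [0.0, 0.707, 0.707, 0.001]
force: [-0.5, 2.2, 3.2]
gripper_width: 0.0198
grasp_force: 6.0
```

Request:
play_rows(deltas=[{"dx":0,"dy":5,"dz":11,"twist":0},{"dx":0,"dy":7,"dz":15,"twist":0},{"dx":0,"dy":7,"dz":15,"twist":0},{"dx":0,"dy":6,"dz":13,"twist":0},{"dx":0,"dy":4,"dz":9,"twist":0}])

```text
time: 11.25
ee_pos: [0.5182, -0.0247, 0.277]
tool_rot: [0.001, 0.706, 0.708, 0.001]
force: [1.1, -0.6, -0.5]
gripper_width: 0.0198
grasp_force: 6.0
```

Request:
play_rows(deltas=[{"dx":0,"dy":0,"dz":0,"twist":0},{"dx":0,"dy":0,"dz":0,"twist":0},{"dx":0,"dy":-6,"dz":3,"twist":0},{"dx":0,"dy":-8,"dz":3,"twist":0},{"dx":0,"dy":-8,"dz":3,"twist":0}])

```text
time: 11.75
ee_pos: [0.5172, -0.0482, 0.2833]
tool_rot: [-0.0, 0.707, 0.707, -0.0]
force: [0.1, 0.8, -0.3]
gripper_width: 0.0198
grasp_force: 6.0
```

Request:
play_rows(deltas=[{"dx":0,"dy":-8,"dz":3,"twist":0},{"dx":0,"dy":-8,"dz":2,"twist":0},{"dx":0,"dy":-8,"dz":2,"twist":0},{"dx":0,"dy":-8,"dz":1,"twist":0},{"dx":0,"dy":0,"dz":0,"twist":0}])

```text
time: 12.25
ee_pos: [0.5176, -0.0806, 0.2919]
tool_rot: [0.0, 0.707, 0.707, -0.0]
force: [-0.5, 0.6, -0.6]
gripper_width: 0.02
grasp_force: 6.0
```

Request:
play_rows(deltas=[{"dx":0,"dy":-8,"dz":1,"twist":0},{"dx":0,"dy":-6,"dz":0,"twist":0},{"dx":0,"dy":-4,"dz":0,"twist":0},{"dx":0,"dy":0,"dz":0,"twist":0}])

```text
time: 12.65
ee_pos: [0.5176, -0.098, 0.2931]
tool_rot: [0.0, 0.707, 0.707, -0.0]
force: [-0.4, 0.3, 1.3]
gripper_width: 0.0201
grasp_force: 6.0
```

```bash
python3 - <<'E'
from h import *
c=save('scene');o=get_obs();print(o['ee_pos'],o['force'])
Q=brush(c,c['ee'])
for lo in np.arange(.14,.27,.01):
    S=Q[(Q[:,2]>lo)&(Q[:,2]<lo+.01)]
    if len(S)>2: print(lo.round(2),len(S),np.median(S,0).round(4))
E
```

```text
[ 0.51761322 -0.09789395  0.29302271] [-0.59727353 -0.20535138  2.11454488]
0.14 11 [ 0.5237 -0.0929  0.1441]
0.15 17 [ 0.5252 -0.1028  0.1554]
0.16 25 [ 0.5264 -0.101   0.1646]
0.17 23 [ 0.5254 -0.1027  0.1752]
0.18 38 [ 0.5249 -0.0997  0.187 ]
0.19 13 [ 0.5212 -0.1014  0.1916]
0.2 7 [ 0.5208 -0.1007  0.2039]
0.21 7 [ 0.5201 -0.0991  0.2147]
0.22 9 [ 0.5204 -0.1009  0.224 ]
0.23 5 [ 0.5211 -0.1009  0.2357]
```

Request:
play_rows(deltas=[{"dx":0,"dy":2,"dz":6,"twist":0},{"dx":0,"dy":1,"dz":12,"twist":0},{"dx":0,"dy":0,"dz":20,"twist":0},{"dx":0,"dy":0,"dz":25,"twist":0},{"dx":0,"dy":0,"dz":15,"twist":0}])

```text
time: 13.2
ee_pos: [0.5182, -0.0943, 0.3737]
tool_rot: [0.001, 0.707, 0.708, 0.001]
force: [-0.0, -0.3, -0.3]
gripper_width: 0.0198
grasp_force: 6.0
```

```bash
cat > fit.py <<'E'
from h import *
from scipy.optimize import minimize
s,c=np.sin(np.radians(25)),np.cos(np.radians(25))
def cost(p,Q):
    x,y,a=p[0]/1e3,p[1]/1e3,p[2]/100; R=np.array([[np.cos(a),-np.sin(a)],[np.sin(a),np.cos(a)]])
    L=np.c_[(Q[:,:2]-[x,y])@R, Q[:,2]]; out=[]
    for m,d in [((0,.085,.144),(0,s,c)),((0,-.074,.121),(0,-s,c))]:
        v=L-np.array(m);u=v@np.array(d);r=np.linalg.norm(v-u[:,None]*np.array(d),axis=1)
        e=np.minimum(abs(r-.025),abs(r-.02)); e=np.where(r<.018,np.maximum(e,.01),e)
        e=np.where((u>.004),np.hypot(e,u),e); out.append(np.minimum(e,.008))
    return np.mean(np.min(out,0)**2)*1e6
def fit(W,ymax=-.04):
    Q=W.reshape(-1,3);Q=Q[(Q[:,2]>.08)&(Q[:,2]<.157)&(abs(Q[:,0]-.518)<.05)&(Q[:,1]>-.3)&(Q[:,1]<ymax)]
    r=min((minimize(cost,[518+i,-172+j,k],args=(Q,),method='Nelder-Mead') for i in(-4,4) for j in(-8,0,8) for k in (-5,5)),key=lambda r:r.fun);x,y,a=r.x[0],r.x[1],r.x[2]/100
    print(len(Q),r.x.round(2),r.fun.round(2),'tall',(x-85*np.sin(a)).round(1),(y+85*np.cos(a)).round(1),'short',(x+74*np.sin(a)).round(1),(y-74*np.cos(a)).round(1))
E
python3 - <<'E'
from fit import *
c=save('scene');o=get_obs();print(o['ee_pos'],o['force'])
fit(cloud(c))
Q=brush(c,c['ee'])
for lo in np.arange(.19,.32,.015):
    S=Q[(Q[:,2]>lo)&(Q[:,2]<lo+.015)]
    if len(S)>2: print(lo.round(3),len(S),np.median(S,0).round(4))
E
```

```text
[ 0.5191242  -0.09447874  0.37609351] [1.08505452 0.28327878 0.94329152]
1012 [ 519.67 -172.96    2.67] 2.5 tall 517.4 -88.0 short 521.7 -246.9
0.205 22 [ 0.5261 -0.0977  0.2152]
0.22 34 [ 0.5241 -0.0956  0.2242]
0.235 39 [ 0.5269 -0.0985  0.2419]
0.25 44 [ 0.5267 -0.0972  0.2568]
0.265 43 [ 0.5232 -0.0964  0.2695]
0.28 12 [ 0.5214 -0.0973  0.287 ]
0.295 13 [ 0.5221 -0.0965  0.3024]
0.31 12 [ 0.5222 -0.098   0.3164]
```

Request:
play_rows(deltas=[{"dx":0,"dy":-25,"dz":0,"twist":0},{"dx":1,"dy":-40,"dz":-5,"twist":0},{"dx":0,"dy":-40,"dz":-20,"twist":0},{"dx":0,"dy":-30,"dz":-20,"twist":0},{"dx":0,"dy":-11,"dz":-10,"twist":0}])

```text
time: 13.75
ee_pos: [0.5174, -0.2424, 0.3131]
tool_rot: [-0.001, 0.708, 0.707, -0.001]
force: [0.8, 0.2, 0.1]
gripper_width: 0.0199
grasp_force: 6.0
```

Request:
play_rows(deltas=[{"dx":0,"dy":0,"dz":-15,"twist":0},{"dx":0,"dy":0,"dz":0,"twist":0},{"dx":0,"dy":0,"dz":0,"twist":0}])

```text
time: 14.05
ee_pos: [0.5186, -0.2391, 0.3006]
tool_rot: [-0.0, 0.706, 0.708, 0.0]
force: [0.4, -0.4, -0.4]
gripper_width: 0.0195
grasp_force: 6.0
```

```bash
python3 - <<'E'
from fit import *
c=save('scene');o=get_obs();print(o['ee_pos'],o['force'])
Q=brush(c,c['ee'])
for lo in np.arange(.13,.25,.015):
    S=Q[(Q[:,2]>lo)&(Q[:,2]<lo+.015)]
    if len(S)>2: print(lo.round(3),len(S),np.median(S,0).round(4))
A=c['pixels'][140:290,150:300]
cv2.imwrite('pics/c5.png',cv2.cvtColor(cv2.resize(A,(500,500),interpolation=cv2.INTER_CUBIC),cv2.COLOR_RGB2BGR))
E
```

```text
[ 0.51898472 -0.23925315  0.30140395] [ 0.05903968 -0.47606399 -0.70966737]
0.13 12 [ 0.5269 -0.2404  0.1412]
0.145 39 [ 0.5259 -0.2393  0.1504]
0.16 36 [ 0.5272 -0.2399  0.1688]
0.175 38 [ 0.5273 -0.2407  0.1833]
0.19 44 [ 0.5245 -0.2402  0.1958]
0.205 8 [ 0.5231 -0.2406  0.2107]
0.22 8 [ 0.5231 -0.2404  0.2266]
0.235 9 [ 0.524  -0.2409  0.2394]
```

View pics/c5.png

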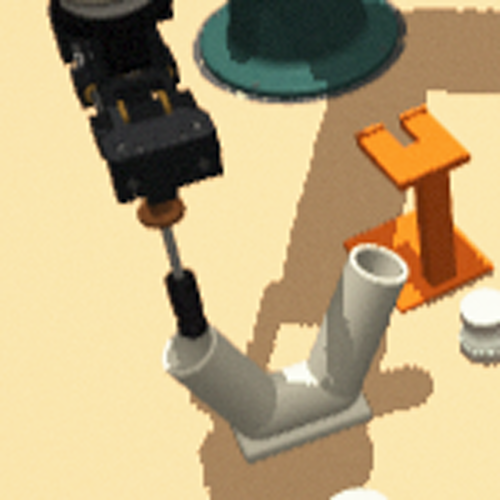

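Request:
play_rows(deltas=[{"dx":0,"dy":-1,"dz":-10,"twist":0},{"dx":0,"dy":0,"dz":-10,"twist":0},{"dx":0,"dy":0,"dz":-10,"twist":0},{"dx":0,"dy":0,"dz":-10,"twist":0},{"dx":0,"dy":0,"dz":0,"twist":0}])

```text
time: 14.6
ee_pos: [0.5173, -0.2408, 0.2581]
tool_rot: [-0.002, 0.707, 0.707, -0.001]
force: [-0.3, 1.2, -0.5]
gripper_width: 0.0201
grasp_force: 6.0
```

Request:
play_rows(deltas=[{"dx":0,"dy":-8,"dz":-1,"twist":0},{"dx":0,"dy":-8,"dz":-1,"twist":0},{"dx":0,"dy":-8,"dz":-2,"twist":0},{"dx":0,"dy":-8,"dz":-3,"twist":0},{"dx":0,"dy":0,"dz":0,"twist":0}])

```text
time: 15.1
ee_pos: [0.5184, -0.2748, 0.2534]
tool_rot: [0.0, 0.707, 0.707, -0.0]
force: [0.1, -0.0, -0.8]
gripper_width: 0.0194
grasp_force: 6.0
```

Request:
play_rows(deltas=[{"dx":0,"dy":-8,"dz":-3,"twist":0},{"dx":0,"dy":-8,"dz":-4,"twist":0},{"dx":0,"dy":-7,"dz":-4,"twist":0},{"dx":0,"dy":-6,"dz":-3,"twist":0},{"dx":0,"dy":0,"dz":0,"twist":0}])

```text
time: 15.6
ee_pos: [0.5182, -0.3031, 0.2388]
tool_rot: [-0.0, 0.707, 0.707, -0.0]
force: [-1.1, -0.1, -1.5]
gripper_width: 0.0198
grasp_force: 6.0
```

```bash
python3 - <<'E'
from fit import *
c=save('scene');o=get_obs();print(o['ee_pos'],o['force'])
Q=brush(c,c['ee'])
for lo in np.arange(.11,.25,.01):
    S=Q[(Q[:,2]>lo)&(Q[:,2]<lo+.01)]
    if len(S)>2: print(lo.round(3),len(S),np.median(S,0).round(4))
fit(cloud(c),-.06)
E
```

```text
[ 0.51828617 -0.30279963  0.2390845 ] [ 0.03102109  0.10619875 -0.95209764]
0.11 22 [ 0.527  -0.2519  0.1149]
0.12 26 [ 0.5263 -0.253   0.1261]
0.13 30 [ 0.5258 -0.2603  0.1349]
0.14 32 [ 0.5238 -0.2619  0.1443]
0.15 3 [ 0.5228 -0.271   0.1528]
0.16 4 [ 0.5238 -0.2743  0.1619]
0.17 5 [ 0.5226 -0.2783  0.1748]
0.18 5 [ 0.5211 -0.2849  0.1863]
1066 [ 518.57 -171.39    1.61] 10.17 tall 517.2 -86.4 short 519.8 -245.4
```

Request:
play_rows(deltas=[{"dx":0,"dy":3,"dz":-7,"twist":0},{"dx":0,"dy":4,"dz":-8,"twist":0},{"dx":0,"dy":0,"dz":0,"twist":0},{"dx":0,"dy":0,"dz":0,"twist":0}])

```text
time: 16.05
ee_pos: [0.5182, -0.2948, 0.2241]
tool_rot: [-0.001, 0.707, 0.708, -0.0]
force: [-0.3, -1.1, -0.8]
gripper_width: 0.0198
grasp_force: 6.0
```

Request:
play_rows(deltas=[{"dx":0,"dy":2,"dz":-4,"twist":0},{"dx":0,"dy":0,"dz":0,"twist":0}])

```text
time: 16.25
ee_pos: [0.5184, -0.2931, 0.2203]
tool_rot: [-0.0, 0.707, 0.708, -0.0]
force: [-0.0, 0.2, -0.7]
gripper_width: 0.0196
grasp_force: 6.0
```

Request:
play_rows(deltas=[{"dx":0,"dy":1,"dz":-3,"twist":0},{"dx":0,"dy":0,"dz":0,"twist":0}])

```text
time: 16.45
ee_pos: [0.5183, -0.2922, 0.2173]
tool_rot: [-0.0, 0.707, 0.707, -0.0]
force: [-0.1, 0.3, -0.7]
gripper_width: 0.0201
grasp_force: 6.0
```

Request:
play_rows(deltas=[{"dx":0,"dy":2,"dz":-3,"twist":0},{"dx":0,"dy":0,"dz":0,"twist":0}])

```text
time: 16.65
ee_pos: [0.5187, -0.2906, 0.2147]
tool_rot: [0.0, 0.707, 0.707, -0.0]
force: [0.1, -0.3, 1.4]
gripper_width: 0.0196
grasp_force: 6.0
```

Request:
play_rows(deltas=[{"dx":0,"dy":1,"dz":-2,"twist":0},{"dx":0,"dy":0,"dz":0,"twist":0},{"dx":0,"dy":0,"dz":0,"twist":0}])

```text
time: 16.95
ee_pos: [0.5187, -0.2898, 0.2131]
tool_rot: [0.001, 0.707, 0.707, -0.0]
force: [0.0, -0.9, 2.0]
gripper_width: 0.0197
grasp_force: 6.0
```

Request:
play_rows(deltas=[{"dx":0,"dy":1,"dz":-2,"twist":0},{"dx":0,"dy":0,"dz":0,"twist":0},{"dx":0,"dy":0,"dz":0,"twist":0}])

```text
time: 17.25
ee_pos: [0.5187, -0.2886, 0.2109]
tool_rot: [0.0, 0.707, 0.707, 0.0]
force: [0.4, -1.1, 2.6]
gripper_width: 0.02
grasp_force: 6.0
```

Request:
play_rows(deltas=[{"dx":0,"dy":-5,"dz":11,"twist":0},{"dx":0,"dy":-6,"dz":13,"twist":0},{"dx":0,"dy":-7,"dz":14,"twist":0},{"dx":0,"dy":0,"dz":0,"twist":0},{"dx":0,"dy":0,"dz":0,"twist":0}])

```text
time: 17.75
ee_pos: [0.5188, -0.3069, 0.2495]
tool_rot: [0.001, 0.707, 0.707, 0.0]
force: [0.3, 0.2, -1.9]
gripper_width: 0.0198
grasp_force: 6.0
```

Request:
play_rows(deltas=[{"dx":0,"dy":0,"dz":0,"twist":0},{"dx":0,"dy":5,"dz":-11,"twist":0},{"dx":0,"dy":6,"dz":-12,"twist":0},{"dx":0,"dy":3,"dz":-7,"twist":0},{"dx":0,"dy":2,"dz":-4,"twist":0}])

```text
time: 18.25
ee_pos: [0.5177, -0.2895, 0.2128]
tool_rot: [-0.001, 0.706, 0.708, -0.001]
force: [0.1, -0.5, 3.0]
gripper_width: 0.0199
grasp_force: 6.0
```

Request:
play_rows(deltas=[{"dx":0,"dy":2,"dz":-4,"twist":0},{"dx":0,"dy":0,"dz":0,"twist":0},{"dx":0,"dy":0,"dz":0,"twist":0},{"dx":0,"dy":0,"dz":0,"twist":0}])

```text
time: 18.65
ee_pos: [0.5188, -0.2889, 0.2115]
tool_rot: [0.001, 0.707, 0.707, 0.0]
force: [-1.3, -1.0, 2.7]
gripper_width: 0.0201
grasp_force: 6.0
```

Request:
play_rows(deltas=[{"dx":0,"dy":-5,"dz":11,"twist":0},{"dx":0,"dy":-7,"dz":15,"twist":0},{"dx":0,"dy":-7,"dz":15,"twist":0},{"dx":0,"dy":0,"dz":0,"twist":0},{"dx":0,"dy":0,"dz":0,"twist":0}])

```text
time: 19.15
ee_pos: [0.5189, -0.308, 0.2527]
tool_rot: [0.001, 0.707, 0.707, 0.0]
force: [0.1, 0.6, -1.3]
gripper_width: 0.0198
grasp_force: 6.0
```

Request:
play_rows(deltas=[{"dx":0,"dy":6,"dz":3,"twist":0},{"dx":0,"dy":8,"dz":3,"twist":0},{"dx":0,"dy":8,"dz":3,"twist":0},{"dx":0,"dy":8,"dz":3,"twist":0},{"dx":0,"dy":8,"dz":3,"twist":0}])

```text
time: 19.65
ee_pos: [0.5184, -0.2684, 0.2668]
tool_rot: [-0.0, 0.707, 0.708, -0.0]
force: [-0.7, -0.4, -0.9]
gripper_width: 0.0198
grasp_force: 6.0
```

Request:
play_rows(deltas=[{"dx":0,"dy":8,"dz":3,"twist":0},{"dx":0,"dy":8,"dz":3,"twist":0},{"dx":0,"dy":8,"dz":2,"twist":0},{"dx":0,"dy":8,"dz":2,"twist":0},{"dx":0,"dy":0,"dz":0,"twist":0}])

```text
time: 20.15
ee_pos: [0.5187, -0.2364, 0.2771]
tool_rot: [0.0, 0.706, 0.708, 0.0]
force: [-0.0, 0.2, -0.8]
gripper_width: 0.0201
grasp_force: 6.0
```

```bash
python3 - <<'E'
from fit import *
c=save('scene');o=get_obs();print(o['ee_pos'],o['force'])
Q=brush(c,c['ee'])
for lo in np.arange(.11,.26,.015):
    S=Q[(Q[:,2]>lo)&(Q[:,2]<lo+.015)]
    if len(S)>2: print(lo.round(3),len(S),np.median(S,0).round(4))
E
```

```text
[ 0.51873488 -0.23684294  0.27699712] [ 0.30504343  0.7357817  -0.39177138]
0.11 20 [ 0.5263 -0.2393  0.1205]
0.125 28 [ 0.5253 -0.2376  0.1281]
0.14 36 [ 0.5279 -0.2369  0.1486]
0.155 38 [ 0.5276 -0.2366  0.1626]
0.17 35 [ 0.5233 -0.2376  0.1723]
0.185 10 [ 0.524  -0.2374  0.1934]
0.2 9 [ 0.5218 -0.2376  0.2079]
0.215 7 [ 0.523  -0.2393  0.2209]
```

Request:
play_rows(deltas=[{"dx":0,"dy":0,"dz":12,"twist":0},{"dx":0,"dy":0,"dz":20,"twist":0},{"dx":0,"dy":0,"dz":25,"twist":0},{"dx":0,"dy":0,"dz":25,"twist":0},{"dx":0,"dy":20,"dz":10,"twist":0}])

```text
time: 20.7
ee_pos: [0.5196, -0.2196, 0.3727]
tool_rot: [0.003, 0.708, 0.706, 0.001]
force: [0.6, 0.4, -1.4]
gripper_width: 0.0198
grasp_force: 6.0
```

Request:
play_rows(deltas=[{"dx":-4,"dy":35,"dz":0,"twist":0.03},{"dx":-5,"dy":40,"dz":0,"twist":0.03},{"dx":-5,"dy":40,"dz":0,"twist":0.03},{"dx":-5,"dy":40,"dz":0,"twist":0.03},{"dx":-5,"dy":40,"dz":0,"twist":0.03}])

```text
time: 21.2
ee_pos: [0.4944, -0.0213, 0.3699]
tool_rot: [0.001, 0.652, 0.758, 0.001]
force: [0.5, -0.6, -0.3]
gripper_width: 0.0197
grasp_force: 6.0
```

Request:
play_rows(deltas=[{"dx":-5,"dy":40,"dz":0,"twist":0.03},{"dx":-5,"dy":40,"dz":0,"twist":0.03},{"dx":-5,"dy":40,"dz":0,"twist":0.02},{"dx":-5,"dy":40,"dz":0,"twist":0.02},{"dx":0,"dy":36,"dz":0,"twist":0}])

```text
time: 21.7
ee_pos: [0.4741, 0.1752, 0.3701]
tool_rot: [0.0, 0.613, 0.79, 0.001]
force: [0.5, -0.3, -0.0]
gripper_width: 0.0198
grasp_force: 6.0
```

Request:
play_rows(deltas=[{"dx":0,"dy":17,"dz":0,"twist":0},{"dx":0,"dy":0,"dz":0,"twist":0},{"dx":0,"dy":0,"dz":0,"twist":0}])

```text
time: 22.0
ee_pos: [0.4747, 0.1904, 0.3693]
tool_rot: [0.0, 0.613, 0.79, -0.0]
force: [0.2, 0.4, -0.4]
gripper_width: 0.0199
grasp_force: 6.0
```

```bash
python3 - <<'E'
from fit import *
c=save('scene');t=save('top');o=get_obs();print(o['ee_pos'],o['tool_rot'],o['force'])
for n in (c,):
  Q=brush(n,c['ee'])
  for lo in np.arange(.19,.34,.015):
    S=Q[(Q[:,2]>lo)&(Q[:,2]<lo+.015)]
    if len(S)>2: print(lo.round(3),len(S),np.median(S,0).round(4))
fit(cloud(c))
A=c['pixels'][100:250,290:440]
cv2.imwrite('pics/c6.png',cv2.cvtColor(cv2.resize(A,(500,500),interpolation=cv2.INTER_CUBIC),cv2.COLOR_RGB2BGR))
E
```

```text
[0.47474372 0.18957505 0.36903716] [ 2.47479605e-04  6.13497141e-01  7.89696900e-01 -5.25154055e-05] [ 1.24353656 -0.4537118  -1.11366076]
0.205 35 [0.4811 0.1869 0.215 ]
0.22 20 [0.4813 0.1873 0.231 ]
0.235 33 [0.4823 0.1879 0.2411]
0.25 43 [0.4824 0.185  0.2584]
0.265 16 [0.4799 0.1869 0.2684]
0.28 8 [0.48   0.1868 0.2866]
0.295 9 [0.4778 0.1866 0.3003]
0.31 6 [0.4783 0.1863 0.3133]
1013 [ 5.1865e+02 -1.7087e+02  4.4000e-01] 2.46 tall 518.3 -85.9 short 519.0 -244.9
```

View pics/c6.png

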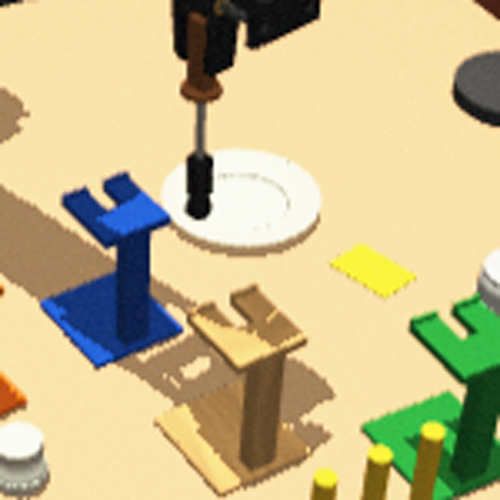

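Request:
play_rows(deltas=[{"dx":0,"dy":1,"dz":-35,"twist":0},{"dx":0,"dy":0,"dz":-40,"twist":0},{"dx":0,"dy":0,"dz":-40,"twist":0},{"dx":0,"dy":0,"dz":-35,"twist":0},{"dx":0,"dy":0,"dz":-18,"twist":0.006}])

```text
time: 22.6
ee_pos: [0.4727, 0.1894, 0.1972]
tool_rot: [-0.001, 0.611, 0.791, -0.002]
force: [-0.5, -0.9, -0.6]
gripper_width: 0.0199
grasp_force: 6.0
```

Request:
play_rows(deltas=[{"dx":0,"dy":0,"dz":0,"twist":0},{"dx":0,"dy":0,"dz":0,"twist":0},{"dx":0,"dy":0,"dz":0,"twist":0}])

```text
time: 22.9
ee_pos: [0.476, 0.1915, 0.2027]
tool_rot: [0.001, 0.611, 0.792, 0.001]
force: [0.2, -0.4, -1.0]
gripper_width: 0.02
grasp_force: 6.0
```

```bash
python3 - <<'E'
from h import *
o=get_obs();print(o['ee_pos'],o['tool_rot'],o['force'])
E
```

```text
[0.47595523 0.19147424 0.2027373 ] [0.00093789 0.61107289 0.79157257 0.00138055] [ 0.17722588 -0.36327197 -1.03450989]
```

Request:
play_rows(deltas=[{"dx":14,"dy":1,"dz":-2,"twist":0},{"dx":15,"dy":2,"dz":0,"twist":0},{"dx":15,"dy":1,"dz":0,"twist":0},{"dx":15,"dy":2,"dz":0,"twist":0},{"dx":8,"dy":1,"dz":0,"twist":0}])

```text
time: 23.4
ee_pos: [0.5439, 0.1989, 0.1989]
tool_rot: [0.0, 0.611, 0.792, 0.0]
force: [0.1, 0.1, 0.2]
gripper_width: 0.0199
grasp_force: 6.0
```

Request:
play_rows(deltas=[{"dx":6,"dy":0,"dz":0,"twist":0},{"dx":0,"dy":0,"dz":0,"twist":0},{"dx":0,"dy":0,"dz":0,"twist":0}])

```text
time: 23.7
ee_pos: [0.5473, 0.1985, 0.1984]
tool_rot: [-0.0, 0.611, 0.792, -0.0]
force: [-0.0, -0.5, -1.5]
gripper_width: 0.0196
grasp_force: 6.0
```

Request:
play_rows(deltas=[{"dx":0,"dy":0,"dz":-5,"twist":0},{"dx":0,"dy":0,"dz":-6,"twist":0},{"dx":0,"dy":0,"dz":0,"twist":0},{"dx":0,"dy":0,"dz":0,"twist":0}])

```text
time: 24.1
ee_pos: [0.547, 0.1985, 0.1872]
tool_rot: [-0.0, 0.611, 0.792, -0.0]
force: [-0.6, -0.1, -0.5]
gripper_width: 0.02
grasp_force: 6.0
```

```bash
python3 - <<'E'
from h import *
o=get_obs();print(o['ee_pos'],o['tool_rot'],o['force'])
c=save('scene');A=c['pixels'][100:250,290:440]
cv2.imwrite('pics/c7.png',cv2.cvtColor(cv2.resize(A,(500,500),interpolation=cv2.INTER_CUBIC),cv2.COLOR_RGB2BGR))
E
```

```text
[0.54696401 0.19849407 0.1872335 ] [-2.56581814e-04  6.10615209e-01  7.91927315e-01 -3.59367601e-04] [-0.58882622 -0.05858045 -0.49171643]
```

View pics/c7.png

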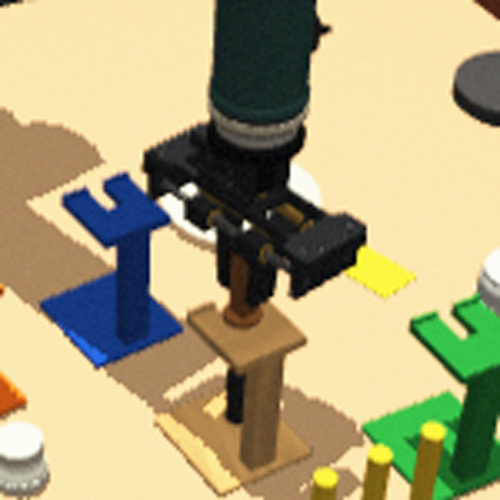

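Request:
play_rows(deltas=[{"dx":2,"dy":0,"dz":-2,"twist":0},{"dx":0,"dy":0,"dz":-1,"twist":0},{"dx":0,"dy":0,"dz":0,"twist":0},{"dx":0,"dy":0,"dz":0,"twist":0}], squeeze=3)

```text
time: 24.55
ee_pos: [0.5499, 0.1989, 0.1853]
tool_rot: [0.0, 0.611, 0.792, 0.001]
force: [-0.7, 1.2, 2.2]
gripper_width: 0.0202
grasp_force: 3.0
```

Request:
play_rows(deltas=[{"dx":0,"dy":0,"dz":-1,"twist":0},{"dx":0,"dy":0,"dz":0,"twist":0},{"dx":0,"dy":0,"dz":0,"twist":0}])

```text
time: 24.85
ee_pos: [0.5499, 0.1988, 0.1842]
tool_rot: [0.0, 0.611, 0.792, 0.001]
force: [0.1, 1.8, 4.9]
gripper_width: 0.0201
grasp_force: 3.0
```

Seated (collar on the fork). Release and back off upward.

Request:
play_rows(deltas=[{"dx":0,"dy":0,"dz":0,"twist":0},{"dx":0,"dy":0,"dz":0,"twist":0},{"dx":0,"dy":0,"dz":0,"twist":0},{"dx":0,"dy":0,"dz":0,"twist":0},{"dx":0,"dy":0,"dz":0,"twist":0}], claw=60)

```text
time: 25.35
ee_pos: [0.5494, 0.1984, 0.1833]
tool_rot: [-0.0, 0.611, 0.792, -0.0]
force: [0.2, 0.1, 0.2]
gripper_width: 0.0577
grasp_force: 0.0
```

Request:
play_rows(deltas=[{"dx":0,"dy":0,"dz":15,"twist":0},{"dx":0,"dy":0,"dz":30,"twist":0},{"dx":0,"dy":0,"dz":40,"twist":0},{"dx":0,"dy":0,"dz":40,"twist":0},{"dx":-5,"dy":7,"dz":15,"twist":0}])

```text
time: 25.85
ee_pos: [0.5467, 0.2058, 0.3302]
tool_rot: [0.003, 0.611, 0.792, 0.004]
force: [0.6, 0.2, 0.9]
gripper_width: 0.06
grasp_force: 0.0
```

Request:
play_rows(deltas=[{"dx":0,"dy":0,"dz":0,"twist":0},{"dx":0,"dy":0,"dz":0,"twist":0},{"dx":0,"dy":0,"dz":0,"twist":0}])

```text
time: 26.15
ee_pos: [0.5433, 0.2053, 0.321]
tool_rot: [-0.001, 0.611, 0.792, -0.002]
force: [0.9, -0.8, -0.6]
gripper_width: 0.0598
grasp_force: 0.0
```

```bash
python3 - <<'E'
from fit import *
c=save('wrist');o=get_obs();print(o['ee_pos'],o['force'],o['time'])
W=wcloud(c)[100:260,250:400].reshape(-1,3);W=W[np.isfinite(W[:,2])]
r=lambda Q:[np.round(k,1) for k in cv2.minAreaRect((Q[:,:2]*1000).astype(np.float32))]
for lo,hi in [(.205,.23),(.1495,.158),(.14,.1485)]:
    Q=W[(W[:,2]>lo)&(W[:,2]<hi)]; print(lo,len(Q),Q.mean(0).round(4),r(Q))
fit(cloud(save('scene')))
E
```

```text
[0.54334973 0.20516    0.32088006] [ 0.0735116   0.22259339 -0.02765569] 26.2
0.205 653 [0.5494 0.2    0.2135] [array([549.9, 199.1]), array([19.9, 15.5]), np.float64(14.8)]
0.1495 494 [0.5464 0.2044 0.1508] [array([543.3, 196.3]), array([47. , 69.1]), np.float64(5.1)]
0.14 4510 [0.5618 0.2011 0.1446] [array([557.2, 197.1]), array([76.1, 70.7]), np.float64(5.5)]
1021 [ 518.37 -171.23    0.92] 2.23 tall 517.6 -86.2 short 519.1 -245.2
```

Brush stands within 1–2 mm of its original pose, at the same height; the vase is in place.

```bash
python3 -c "
from workcell import arm
print(arm.job_done())"
```

```text
the job is handed in; nothing more can be done
None
```

I gave both necks two full strokes, felt the bottom on every press, and hung the brush back in the rack 1–2 mm from where it started. The vase moved about 3 mm at most. I handed the job in at 26 s; no verdict came back.

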